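# Fill the éclair tray and slide it into the rack

### The job

Lay the chocolate éclair from the wooden board flat and lengthwise in the free compartment of the dark tray, beside the one already there. Then slide the tray, handle outwards, under the low rack's deck until it is fully home against the back stop, keeping the tray level. Leave the green éclair and everything else on the table where it is.

Things in the scene. Friction and masses are not known exactly. Their poses are not given: they have to be found in the camera images.
- eclair_choc: chocolate éclair (golden pastry, dark brown glaze with nut pieces) lying on the board, to be loaded; 120 mm long (x), 40 mm wide (y), 36 mm high with flat upright sides up to 30 mm and round ends; origin at the centre of its underside, x along its length, z up; 70 g
- eclair_green: pistachio éclair (green glaze) on the same board, to be left; same shape: 120 mm long (x), 40 mm wide (y), 36 mm high with flat upright sides up to 30 mm and round ends; origin at the centre of its underside, x along its length, z up
- eclair_in_tray: chocolate éclair already lying in the tray's other compartment (tray y = +34 mm); same shape: 120 mm long (x), 40 mm wide (y), 36 mm high with flat upright sides up to 30 mm and round ends; origin at the centre of its underside, x along its length, z up
- board: pale wooden board, 180 x 180 x 12 mm, fixed, holding the two loose éclairs side by side, 90 mm apart; origin at the centre of its underside
- tray: loose dark steel tray on the table, 150 (x) by 140 mm (y), 0.3 kg; floor 3 mm; rim and lengthwise middle divider 4 mm thick, tops 10 mm above the table: two compartments 142 x 64 mm inside, centred at y = +34 and -34 mm; origin: centre of the underside of the 150 x 140 part. A flat tongue, 40 mm wide, 3 mm thick, from its -x end to x = -145 mm carries the red handle
- free_compartment (a point): centre of the free compartment's floor: in the tray frame (0, -34, 3) mm; same axes as the tray, the compartment runs along x
- handle (a point): point in the tray's red handle, at (-120, 0, 33) mm in the tray frame; the handle is an upright fin 50 mm long (x), 10 mm thick (y), from 3 to 45 mm above the table; same axes as the tray
- rack: low beige rack, fixed; mouth at its -x end; bay 152 mm wide (y) on bare table; side walls 8 mm thick, x -80 to 80 mm; back stop face at x = 75; deck underside 62, top 74 mm up; pan of pastries on the deck, 97 mm high, from 45 mm behind the front edge. Origin: bay centre on the table. Tray home: its origin and axes match these (y play 6 mm), handle out in front of the mouth
- jar: amber glass jar with steel cap, 72 mm diameter, 105 mm high, bystander; origin centre of underside
- bowl: white bowl, 120 mm diameter, 55 mm high, bystander; origin centre of underside
- palette: spatula with black handle lying on the table, 200 mm long along x, bystander; origin centre of underside
- brush: pastry brush with wooden handle lying on the table, 180 mm long along x, bystander; origin centre of underside
- mould: aluminium baking mould, 80 mm diameter, 45 mm high, bystander; origin centre of underside
- shaker: aluminium shaker can, 60 mm diameter, 95 mm high, bystander; origin centre of underside
Mind the look-alikes: they are no part of the job. Leave any red or turquoise look-alike of the eclair_choc alone.

How it is judged:
By the outcome, as a careful person would: the job done as asked, in the order asked, and still so for the second after the job is handed in, with the robot touching nothing.
It also fails if it takes over 59 s, if anything falls off the work surface, if the arm or the gripper's body presses on something with over 40 N, if the wrist force passes 120 N, or if a joint passes its speed limit or range.

### The arm

A 6-joint arm with a two-finger parallel gripper is mounted at the origin on the work surface. World frame = base frame: x ahead of the robot, y to its left, z up, the work surface at z = 0. Lengths are in m, angles in rad, forces in N, time in s.
With the tool pointing down it reaches from about 0.3 to 0.875 m from the base axis. Payload 6.4 kg.
Tool frame: the origin (TCP) lies midway between the tips of the shut fingers; the grasp point (between the pads) lies 19 mm behind it; z points along the fingers, y is the line along which they close (so a half turn about z gives the same grasp; the last joint's range is limited). The gripper opens to 85 mm and grips with 20 to 120 N. Pads are 22 mm wide; open, the fingers measure 114 mm over their backs; the gripper's body (76 mm by 85 mm) begins 54 mm behind the grasp point. The pads swing forward as they close: fully open they stand 13 mm farther back than shut.
Start: joints at [-1.476, 0.181, 1.607, -0, 1.354, -0.206], TCP at [0.17, -0.549, 0.231] pointing down, gripper open.
Joint ranges: [-2.99, 2.99], [-0.89, 2.07], [0.3, 2.58], [-1.14, 4.28], [0, 2.63], [-3.12, 3.12]. Speed limits (rad/s): [2.57, 2.57, 3.01, 3.14, 3.14, 3.14].

### API

Orientations are given as a unit quaternion [w, x, y, z].
In Python, from bench import * gives the robot as it stands.
- The arm moves only by the tool play_rows, never from a script. Its argument "plan" is a list of rows, each a list of 3 entries, a list of its own where there are three numbers: the finger opening in mm, from 0 to 85.4, then the shift along the tool's x, y, z normalised to -1 to 1, where 1 is 40 cm, then the turn about the tool's z normalised to -1 to 1, where 1 is pi rad. A call has 1 to 10 rows; each row is the pose to reach, as a shift and turn from the pose commanded when the call began, along the tool's axes at that moment, turning the shorter way round; what a row does not reach only later rows make up. A row lasts 1/10 s, in which the tool goes at most 50 mm and 8.59 degrees, less where a joint would pass 70% of its speed; a pose out of reach is approached as far as the arm can. A call with a number of a shift or a turn outside -1 to 1 is refused whole. A call with a gripper value outside its range is refused whole. The fingers move at their own pace and stop on an object; the grip force is fixed at half the most. Time passes only in rows, so rows that repeat a pose let the fingers close. It gives the time, the measured TCP pose, the force, the opening and the grip force at its end, in the units of the state.
- get_obs(): the state, without advancing time (a new reading comes with each control period).
- camera(name): name is "scene" or "side" or "wrist"; returns a dict with "image" (400x640x3 uint8, red, green, blue), "range_z" (400x640 float32, m along the optical axis (not along the pixel's ray), 0 where there is no reading), "intrinsics" (3x3 intrinsics, pixels), "rvec" (rotation vector, rad) and "tvec" (3), from world to camera coordinates, as OpenCV has them; the wrist camera has in their place "T_tool_cam" (4x4, takes a point from camera to tool coordinates, whose origin is the TCP and whose axes are the flange's). Camera axes: x right, y down, z forward; pixel columns grow to the right and rows downward; lengths in m; the calibration is good to about 2 mm. A picture is of the moment at which its call begins: read the wrist's pose just before it.
- hand_in(): hands the job in; it is judged then, once.
Trained networks look in a picture, given as the dict that the camera call returned (one of the last four; its "shot" number tells which), for a name from the list of things; names that differ only in an ending like _2 or _b are one class to them, and where a whole thing is asked for, a point or a joint stands for the part that bears it (a point fixed in the world has none). Each returns a list of dicts, best first, with "conf" (0 to 1); they miss things now and then, are a little off and sometimes report something else, mostly with a low value. They report only what shows in the picture. A call takes as long as a camera call. They do not tell look-alikes from the thing itself.
- search_frame(picture, label): "rect" ([centre column, centre row, width, height] in pixels, round what is visible of it).
- masks_of(picture, label): "mask" (400x640 bool, what is visible of it) and "rect" ([centre column, centre row, width, height] in pixels, round what is visible of it).
The state is a dict: "time_s": time; "q": joint angles; "dq": joint speeds; "joint_efforts": joint torques, N m; "eef_pos": TCP position; "eef_rot": TCP orientation; "wrist_force": force on the tool from outside, world axes, zero at the start; "torque": the same for the moment, N m; "opening": opening from 0.0 (shut) to 1.0 (fully open); "grasp_force": force on a finger pad.
Only numpy, scipy, OpenCV 4.12 (cv2) and the standard library are available. Lean on these libraries where they do the work, as an engineer would, in place of code of your own. Each camera call takes 0.05 s, during which the arm holds its last target. There are 200 camera calls.

## Working session

There is one attempt and no reset: what is moved stays moved. The work goes in short steps, Python scripts to look and compute and a tool call to move; the robot and the scene stay as the last step left them, time stands still between calls to the robot, and variables do not carry over. Pictures are saved under pics/ and viewed, at most 10 in all, crops included, and the job is handed in when it is done.

Besides the shell and the picture viewer there is one more tool, called after ">>>" as name(argument=value, ...), one argument or row to a line, values as JSON. play_rows: Moves the arm, as the interface text tells. Its arguments: {"type":"object","properties":{"plan":{"type":"array","items":{"type":"array"}}},"required":["plan"]}

```bash
mkdir -p pics; cat > h.py <<'E'
from bench import *
import numpy as np, cv2
from scipy.spatial.transform import Rotation as R
def Rq(q): return R.from_quat([q[1],q[2],q[3],q[0]]).as_matrix()
def shot(n):
    o=get_obs(); c=camera(n)
    if n=='wrist':
        T=np.eye(4);T[:3,:3]=Rq(o['eef_rot']);T[:3,3]=o['eef_pos'];c['W']=T@c['T_tool_cam']
    else:
        T=np.eye(4);T[:3,:3]=cv2.Rodrigues(np.array(c['rvec'],float))[0];T[:3,3]=np.ravel(c['tvec']);c['W']=np.linalg.inv(T)
    return c
def cloud(c):
    z=c['range_z'];K=c['intrinsics'];v,u=np.mgrid[:400,:640]
    p=np.stack([(u-K[0][2])/K[0][0]*z,(v-K[1][2])/K[1][1]*z,z],-1)
    return p@c['W'][:3,:3].T+c['W'][:3,3]
def save(c,n): cv2.imwrite('pics/'+n,c['image'][:,:,::-1])
E
python3 - <<'E'
from h import *
o=get_obs();print(o['time_s'],o['eef_pos'],o['eef_rot'],o['opening'])
cs=[]
for n in('scene','side'):
    c=shot(n);save(c,n+'.png');P=cloud(c);print(n,c['W'][:3,3].round(3))
    for l in['eclair_choc','eclair_green','tray','handle','rack','board','jar','bowl','palette','brush','mould','shaker']:
        for d in masks_of(c,l)[:5]:
            m=d['mask']&(c['range_z']>0)
            if d['conf']<.3 or m.sum()<5: continue
            q=P[m];print(l,round(d['conf'],2),np.round(d['rect']),np.median(q,0).round(3),np.percentile(q,2,axis=0).round(3),np.percentile(q,98,axis=0).round(3))
E
```

```text
0.0 [ 0.17033077 -0.54861329  0.23036307] [-9.02034903e-04  9.88713958e-01  1.49812850e-01  6.96296393e-05] 1.00160877989618
scene [1.337 0.215 0.646]
eclair_choc 0.69 [298. 214.  80.  41.] [ 0.554 -0.014  0.005] [ 0.447 -0.139 -0.   ] [0.609 0.078 0.045]
eclair_choc 0.62 [415. 174.  39.  16.] [0.273 0.276 0.027] [0.232 0.223 0.001] [0.294 0.331 0.038]
eclair_choc 0.6 [459. 226.  23.  38.] [0.561 0.389 0.046] [0.488 0.364 0.014] [0.593 0.42  0.05 ]
eclair_choc 0.55 [462. 185.  14.  32.] [0.341 0.423 0.034] [0.268 0.406 0.005] [0.374 0.445 0.039]
eclair_choc 0.52 [272. 262.  52.  41.] [ 0.744 -0.039  0.032] [ 0.71  -0.085  0.004] [0.821 0.022 0.056]
eclair_green 0.79 [427. 216.  30.  36.] [0.526 0.307 0.046] [0.458 0.28  0.017] [0.559 0.338 0.05 ]
tray 0.76 [298. 214.  84.  45.] [ 0.552 -0.012  0.005] [ 0.45  -0.14   0.001] [0.607 0.078 0.045]
handle 0.58 [298. 215.  87.  42.] [ 0.556 -0.014  0.005] [ 0.45 -0.14 -0.  ] [0.61  0.076 0.045]
handle 0.35 [187. 204.  86.  54.] [ 0.643 -0.329  0.075] [ 0.505 -0.411  0.004] [ 0.687 -0.256  0.098]
rack 0.73 [266. 171.  24.  22.] [ 0.372 -0.18
[... 1829 characters left out ...]
 0.178 0.107]
jar 0.34 [330. 210.  66.  29.] [ 0.52  -0.015  0.005] [ 0.45  -0.125  0.   ] [0.602 0.081 0.044]
bowl 0.57 [279. 178.  29.  23.] [ 0.778 -0.039  0.037] [ 0.709 -0.083  0.01 ] [0.82  0.028 0.056]
palette 0.9 [353. 236.  46.  40.] [0.374 0.048 0.003] [ 0.347 -0.082 -0.001] [0.408 0.109 0.02 ]
brush 0.65 [209. 245.  35.  39.] [0.694 0.356 0.017] [ 0.661  0.253 -0.001] [0.745 0.42  0.022]
mould 0.65 [392. 203.  20.  20.] [ 0.364 -0.183  0.028] [ 0.327 -0.221  0.001] [ 0.398 -0.144  0.046]
shaker 0.67 [315. 165.  14.  30.] [ 0.712 -0.187  0.06 ] [ 0.695 -0.228  0.007] [ 0.749 -0.173  0.097]
shaker 0.39 [209. 243.  39.  38.] [0.691 0.36  0.018] [0.661 0.255 0.004] [0.733 0.419 0.022]
```

```bash
cd pics; python3 -c "
import cv2,numpy as np
cv2.imwrite('both.png',cv2.resize(np.vstack([cv2.imread('scene.png'),cv2.imread('side.png')]),(480,600)))"
```

```text
(no output)
```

View pics/scene.png

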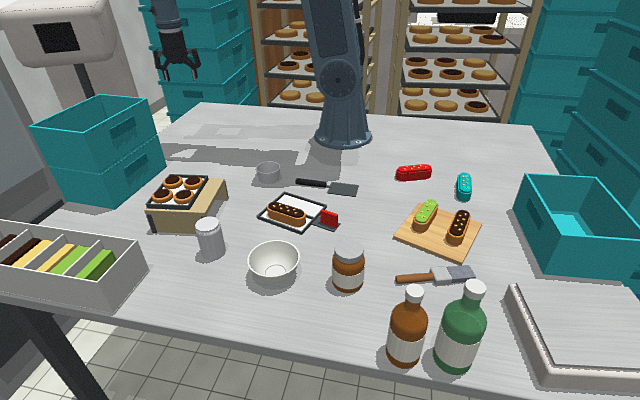

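View pics/side.png

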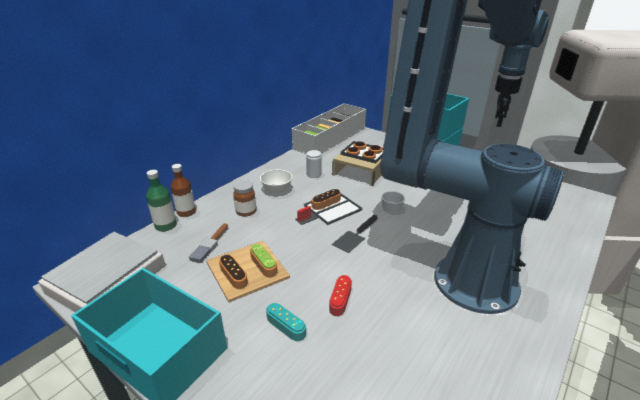

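The candidates for eclair_choc in the scene picture are:
- **(459,226):** brown with nuts, on the board beside the green one. This matches the description, so it's my choice.
- **(427,216):** green.
- **(415,174):** red look-alike.
- **(462,186):** turquoise look-alike.
- **(287,210):** brown, already in the tray.

Next I'll take close wrist views: tray and rack first, then the board.

```bash
cat >> h.py <<'E'
def go(p,yaw=None):
    """yaw = world angle (rad) of the tool's closing line y, mod pi"""
    o=get_obs();M=Rq(o['eef_rot']);s=M.T@(np.array(p)-o['eef_pos'])/.4
    t=0
    if yaw is not None:
        cur=np.arctan2(M[1,1],M[0,1]);d=-(yaw-cur);d=(d+np.pi/2)%np.pi-np.pi/2;t=d/np.pi
    print('t',o['time_s'],'pos',np.round(o['eef_pos'],4),'shift',s.round(4),'turn',round(t,4),'q6',round(o['q'][5],2),'rows',np.linalg.norm(s)*8,abs(t)*21)
E
python3 -c "
from h import *
print(get_obs()['q']);go([.5,-.12,.42],-np.pi/2);print(camera('wrist')['T_tool_cam'].round(3),camera('wrist')['intrinsics'])"
```

```text
[-1.47628639e+00  1.80788495e-01  1.60700913e+00 -4.64613189e-06
  1.35379157e+00 -2.06267919e-01]
t 1.3 pos [ 0.1704 -0.5492  0.2313] shift [ 1.1049 -0.7807 -0.4718] turn 0.0957 q6 -0.21 rows 11.462286653101957 2.0105585423485874
[[ 0.001 -0.966 -0.259  0.065]
 [ 1.     0.     0.    -0.001]
 [-0.    -0.259  0.966 -0.142]
 [ 0.     0.     0.     1.   ]] [[281.09499913   0.         320.09800428]
 [  0.         281.09499913 203.39359035]
 [  0.           0.           1.        ]]
```

>>> play_rows(
  plan=[
    [85,[0.9,-0.64,-0.4],0.095],
    [85,[0.9,-0.64,-0.4],0.095],
    [85,[0.9,-0.64,-0.4],0.095],
    [85,[0.9,-0.64,-0.4],0.095],
    [85,[0.9,-0.64,-0.4],0.095],
    [85,[0.9,-0.64,-0.4],0.095],
    [85,[0.9,-0.64,-0.4],0.095],
    [85,[0.9,-0.64,-0.4],0.095],
    [85,[0.9,-0.64,-0.4],0.095],
    [85,[0.9,-0.64,-0.4],0.095],
  ],
)

```text
time_s: 2.4
eef_pos: [0.4405, -0.1951, 0.3936]
eef_rot: [0.001, 1.0, 0.003, 0.002]
wrist_force: [0.5, -0.5, 0.6]
opening: 0.999
grasp_force: 0.0
```

```bash
python3 - <<'E'
from h import *
c=shot('wrist');save(c,'w1.png');P=cloud(c);np.savez('w1.npz',P=P,im=c['image'],W=c['W'],K=c['intrinsics'])
go([.52,.3,.35])
E
```

```text
t 2.45 pos [ 0.4412 -0.1944  0.3941] shift [ 0.2051 -1.2347  0.1099] turn 0 q6 0.9 rows 10.051819618369661 0
```

View pics/w1.png

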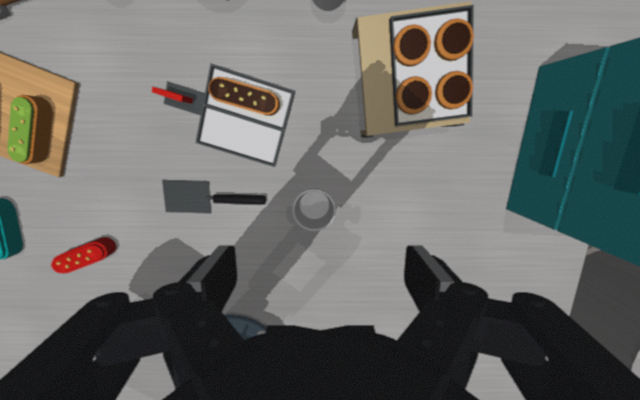

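>>> play_rows(
  plan=[
    [85,[0,-0.9,0.05],0],
    [85,[0,-0.9,0.05],0],
    [85,[0,-0.9,0.05],0],
    [85,[0,-0.9,0.05],0],
    [85,[0,-0.9,0.05],0],
    [85,[0,-0.9,0.05],0],
    [85,[0,-0.9,0.05],0],
    [85,[0,-0.9,0.05],0],
    [85,[0,-0.9,0.05],0],
    [85,[0,-0.9,0.05],0],
  ],
)

```text
time_s: 3.45
eef_pos: [0.4376, 0.1609, 0.3711]
eef_rot: [0.0, 1.0, 0.001, -0.0]
wrist_force: [0.4, 0.1, 0.2]
opening: 0.996
grasp_force: 0.0
```

>>> play_rows(
  plan=[
    [85,[0.05,-0.47,0.12],0],
    [85,[0.05,-0.47,0.12],0],
    [85,[0.05,-0.47,0.12],0],
    [85,[0.05,-0.47,0.12],0],
    [85,[0.05,-0.47,0.12],0],
  ],
)

```text
time_s: 3.95
eef_pos: [0.4572, 0.3515, 0.3203]
eef_rot: [0.0, 1.0, 0.002, -0.002]
wrist_force: [0.8, -0.7, 0.6]
opening: 0.996
grasp_force: 0.0
```

```bash
python3 - <<'E'
from h import *
c=shot('wrist');save(c,'w2.png');P=cloud(c)
print(c['W'][:3,3])
for l in['eclair_choc','eclair_green']:
    for d in masks_of(c,l)[:5]:
        m=d['mask'].astype(np.uint8)
        if d['conf']<.3: continue
        Q=P[d['mask']];Q=Q[Q[:,2]>.03]
        if len(Q)<30: continue
        r=cv2.minAreaRect((Q[:,:2]*1000).astype(np.float32))
        print(l,d['conf'],np.round(d['rect']),r,np.percentile(Q[:,2],[5,50,95]).round(4),np.median(c['image'][d['mask']],0))
go([.52,.35,.3])
E
```

```text
[0.52254989 0.35228617 0.46212135]
eclair_choc 0.95 [363. 280.  64.  38.] ((379.60296630859375, 287.1812744140625), (294.76531982421875, 108.6429214477539), 4.2542195320129395) [0.0309 0.0356 0.0373] [178.  30.  27.]
eclair_choc 0.64 [293. 116.  44.  83.] ((530.0980224609375, 383.12579345703125), (63.41164779663086, 118.6079330444336), 73.22649383544922) [0.0405 0.0472 0.0491] [82. 59. 46.]
eclair_choc 0.56 [276. 252.  28.  72.] ((393.7496032714844, 408.688232421875), (49.72245788574219, 276.7860107421875), 76.53532409667969) [0.0307 0.0355 0.0374] [ 28. 158. 153.]
eclair_green 0.94 [346. 141.  46.  80.] ((504.9568176269531, 323.2587585449219), (66.41044616699219, 117.91239929199219), 70.74578857421875) [0.0408 0.0473 0.0491] [120. 127.  63.]
t 4.1 pos [0.4581 0.3482 0.3232] shift [ 0.1549 -0.0044  0.058 ] turn 0 q6 2.01 rows 1.323493402319067 0
```

View pics/w2.png

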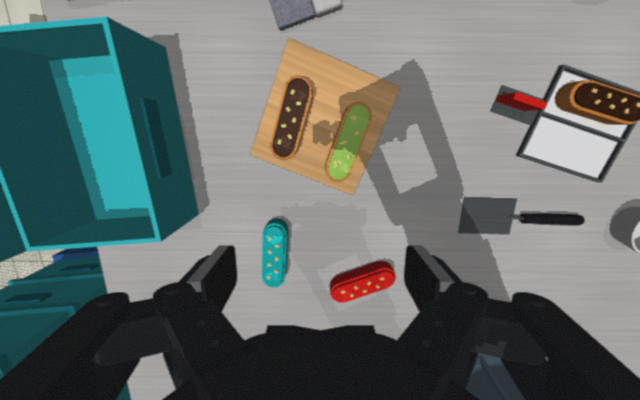

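The close view confirms it: the nut-topped brown éclair is on the board at (293,117), with green at (349,141). The turquoise one at (274,253) and the red one at (363,281) are off the board. Now I'll fit the poses.

```bash
cat > fit.py <<'E'
from h import *
def rect(Q,name):
    r=cv2.minAreaRect((Q*1000).astype(np.float32));b=cv2.boxPoints(r)
    e=b[1]-b[0] if np.linalg.norm(b[1]-b[0])>np.linalg.norm(b[2]-b[1]) else b[2]-b[1]
    a=np.degrees(np.arctan2(e[1],e[0]))%180
    print(name,'ctr',np.round(r[0],1),'size',np.round(sorted(r[1]),1),'long-axis deg',a.round(2),'n',len(Q));return np.array(r[0]),a
def plane(c,mask,z):
    v,u=np.nonzero(mask);K=c['K'];d=np.stack([(u-K[0][2])/K[0][0],(v-K[1][2])/K[1][1],np.ones(len(u))],-1)@c['W'][:3,:3].T
    o=c['W'][:3,3];return (o+d*((z-o[2])/d[:,2])[:,None])[:,:2]
def big(m,n=1):
    k,l,s,_=cv2.connectedComponentsWithStats(m.astype(np.uint8));i=np.argsort(-s[1:,4])[:n]+1
    return [l==j for j in i]
def box(P,x0,x1,y0,y1): return (P[...,0]>x0)&(P[...,0]<x1)&(P[...,1]>y0)&(P[...,1]<y1)
def tray(c,win=(.42,.64,-.16,.1)):
    P=c['P'];im=c['im'].astype(int);b=box(P,*win)
    white=b&(im.min(2)>185)&(P[...,2]<.012)
    for m in big(cv2.morphologyEx(white.astype(np.uint8),cv2.MORPH_OPEN,np.ones((3,3))),2): rect(plane(c,m,.003),'floor')
    dark=b&(im.max(2)<75)&(P[...,2]>.003)&(P[...,2]<.02)
    t=big(dark)[0];rect(plane(c,t,.010),'rim')
    red=b&(im[...,0]>130)&(im[...,1]<60)&(P[...,2]>.01);rect(P[red][:,:2],'red');print(np.percentile(P[red][:,2],98))
E
python3 - <<'E'
from fit import *
c=dict(np.load('w1.npz'));P=c['P'];tray(c)
rk=box(P,.48,.72,-.45,-.22)&(P[...,2]>.066);m=big(rk)[0];rect(P[m][:,:2],'deck all')
st=m&(P[...,2]<.08);rect(P[big(st)[0]][:,:2],'strip');print(np.median(P[st][:,2]),np.percentile(P[m][:,2],99))
c=shot('wrist');P=cloud(c);np.savez('w2.npz',P=P,im=c['image'],W=c['W'],K=c['intrinsics'])
m=(P[...,2]>.028)&(P[...,2]<.055)&box(P,.44,.62,.27,.45)
for k in big(m,2): rect(P[k][:,:2],'ecl');print(np.median(c['image'][k],0),P[k][:,:2].mean(0),np.percentile(P[k][:,2],95))
E
```

```text
floor ctr [492.1 -47.6] size [ 57.5 135.1] long-axis deg 73.23 n 2335
floor ctr [557.  -67.3] size [ 57.3 135. ] long-axis deg 73.2 n 522
rim ctr [480.  -22.9] size [ 77.2 169.4] long-axis deg 40.77 n 226
red ctr [558.9  56. ] size [ 9.3 47.3] long-axis deg 72.46 n 165
0.046172339648511196
deck all ctr [ 589.3 -340. ] size [163.7 168.7] long-axis deg 7.74 n 13351
strip ctr [ 589.3 -340. ] size [163.7 168.7] long-axis deg 7.74 n 4448
0.07413135365026685 0.09793198841735487
ecl ctr [533.5 394.3] size [ 40.2 118.9] long-axis deg 163.19 n 2227
[80. 57. 45.] [0.5351314  0.39292885] 0.0489787028864245
ecl ctr [499.9 310.8] size [ 40.3 118.8] long-axis deg 160.35 n 2079
[125. 127.  64.] [0.50196721 0.31108861] 0.0490114137657474
```

```bash
python3 - <<'E'
from h import *
go([.5335,.3943,.12],np.radians(73.2))
E
```

```text
t 4.15 pos [0.4581 0.3481 0.3238] shift [ 0.1881 -0.1157  0.5095] turn 0.0933 q6 2.01 rows 4.442523683718528 1.9585899984343444
```

>>> play_rows(
  plan=[
    [66,[0.188,-0.116,0.51],0.093],
    [66,[0.188,-0.116,0.51],0.093],
    [66,[0.188,-0.116,0.51],0.093],
    [66,[0.188,-0.116,0.51],0.093],
    [66,[0.188,-0.116,0.51],0.093],
    [66,[0.188,-0.116,0.51],0.093],
    [66,[0.188,-0.116,0.51],0.093],
    [66,[0.188,-0.116,0.51],0.093],
  ],
)

```text
time_s: 4.95
eef_pos: [0.5337, 0.3964, 0.1225]
eef_rot: [-0.001, 0.989, -0.145, 0.002]
wrist_force: [0.0, 1.2, -0.0]
opening: 0.769
grasp_force: 0.0
```

```bash
python3 - <<'E'
from fit import *
c=shot('wrist');save(c,'w3.png');P=cloud(c)
m=(P[...,2]>.028)&(P[...,2]<.055)&box(P,.44,.62,.27,.45)
for k in big(m,2): rect(P[k][:,:2],'ecl');print(np.median(c['image'][k],0),np.percentile(P[k][:,2],95))
go([.5335,.3943,.019],np.radians(73.2))
E
```

```text
ecl ctr [534.  394.5] size [ 40.1 119.1] long-axis deg 163.25 n 6194
[64. 43. 33.] 0.048928640532233024
ecl ctr [505.8 309.1] size [ 40.9 107.6] long-axis deg 160.27 n 5830
[128. 127.  58.] 0.04875344237533359
t 5.0 pos [0.5336 0.3966 0.1225] shift [0.0006 0.0063 0.2587] turn 0.0009 q6 2.32 rows 2.0704438791513264 0.018139064098102443
```

View pics/w3.png

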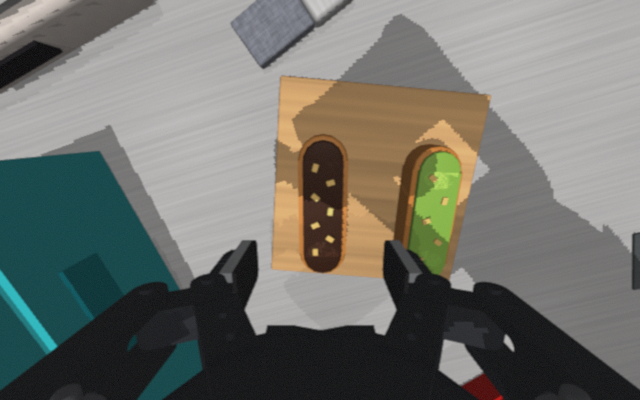

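The brown éclair at (323,205) is centred between the fingers at (240,270) and (400,270), with green clear to the right. Two wrist views agree to within 0.5 mm on its centre and give a top height of 49 mm. Now I'll descend and grip.

>>> play_rows(
  plan=[
    [66,[0.001,0.006,0.1],0],
    [66,[0.001,0.006,0.18],0],
    [66,[0.001,0.006,0.259],0],
    [66,[0.001,0.006,0.259],0],
    [66,[0.001,0.006,0.259],0],
    [36,[0.001,0.006,0.259],0],
    [36,[0.001,0.006,0.259],0],
    [36,[0.001,0.006,0.259],0],
    [36,[0.001,0.006,0.259],0],
    [36,[0.001,0.006,0.259],0],
  ],
)

```text
time_s: 6.0
eef_pos: [0.534, 0.3953, 0.019]
eef_rot: [-0.002, 0.99, -0.144, 0.002]
wrist_force: [0.2, 0.3, 6.9]
opening: 0.454
grasp_force: 62.9
```

>>> play_rows(
  plan=[
    [36,[0,0,0],0],
    [36,[0,0,-0.05],0],
    [36,[0,0,-0.15],0],
    [36,[0,0,-0.25],0],
    [36,[0,0,-0.3],0],
    [36,[0,0,-0.3],0],
    [36,[0,0,-0.3],0],
  ],
)

```text
time_s: 6.7
eef_pos: [0.532, 0.3943, 0.1365]
eef_rot: [-0.0, 0.99, -0.144, 0.001]
wrist_force: [0.4, 0.3, -1.3]
opening: 0.455
grasp_force: 62.0
```

```bash
python3 - <<'E'
from h import *
print(get_obs()['grasp_force'],get_obs()['opening'])
go([.4921,-.0476,.13],np.radians(-16.8))
E
```

```text
61.97552561759949 0.45512860949912964
t 6.7 pos [0.532  0.3943 0.1365] shift [0.2199 1.0873 0.0153] turn -0.4989 q6 2.32 rows 8.875557037014325 10.47661035382573
```

>>> play_rows(
  plan=[
    [36,[0.22,1,0],-0.499],
    [36,[0.22,1,0],-0.499],
    [36,[0.22,1,0],-0.499],
    [36,[0.22,1,0],-0.499],
    [36,[0.22,1,0],-0.499],
    [36,[0.22,1,0],-0.499],
    [36,[0.22,1,0],-0.499],
    [36,[0.22,1,0],-0.499],
    [36,[0.22,1,0],-0.499],
    [36,[0.22,1,0],-0.499],
  ],
)

```text
time_s: 7.7
eef_pos: [0.5004, -0.018, 0.134]
eef_rot: [-0.001, 0.848, 0.531, -0.001]
wrist_force: [0.5, 1.5, -0.9]
opening: 0.454
grasp_force: 62.1
```

>>> play_rows(
  plan=[
    [36,[0,0,0],-0.02],
    [36,[0,0,0],-0.02],
    [36,[0,0,0],-0.02],
    [36,[0,0,0],-0.02],
    [36,[0,0,0],-0.02],
  ],
)

```text
time_s: 8.2
eef_pos: [0.5017, -0.0139, 0.1354]
eef_rot: [-0.0, 0.831, 0.556, -0.0]
wrist_force: [0.7, 0.4, -0.6]
opening: 0.454
grasp_force: 62.1
```

```bash
python3 - <<'E'
from fit import *
go([.4921,-.0476,.060],np.radians(-16.8))
for n in('scene','side'):
    c=shot(n);c=dict(P=cloud(c),im=c['image'],W=c['W'],K=c['intrinsics']);print(n)
    try: tray(c)
    except Exception as e: print(e)
E
```

```text
t 8.2 pos [ 0.5017 -0.0139  0.1354] shift [-0.0871  0.01    0.1884] turn -0.0311 q6 0.13 rows 1.6623318166223444 0.6532994189715433
scene
floor ctr [534.7  28.3] size [144.6 216.9] long-axis deg 0.34 n 1106
floor ctr [ 626.2 -102.8] size [ 35.6 112.3] long-axis deg 86.75 n 270
rim ctr [558.2 -61.3] size [ 99.2 160. ] long-axis deg 77.47 n 185
red ctr [563.1  57.8] size [ 9.2 47.5] long-axis deg 71.22 n 34
0.046711296783212
side
floor ctr [527.8  37.2] size [137.8 224. ] long-axis deg 178.59 n 775
floor ctr [ 459.9 -144.7] size [35.7 89.3] long-axis deg 165.41 n 108
rim ctr [454.7 -48.2] size [ 39.5 134.7] long-axis deg 90.99 n 50
red ctr [559.1  62.1] size [ 8.6 38.4] long-axis deg 70.81 n 14
0.044644623590747716
```

>>> play_rows(
  plan=[
    [36,[-0.087,0.01,0.1],-0.031],
    [36,[-0.087,0.01,0.188],-0.031],
    [36,[-0.087,0.01,0.188],-0.031],
    [36,[-0.087,0.01,0.188],-0.031],
    [36,[-0.087,0.01,0.188],-0.031],
  ],
)

```text
time_s: 8.8
eef_pos: [0.4939, -0.048, 0.0624]
eef_rot: [0.001, 0.803, 0.596, 0.001]
wrist_force: [0.3, -0.1, 0.2]
opening: 0.456
grasp_force: 61.9
```

```bash
python3 - <<'E'
from fit import *
c=shot('wrist');save(c,'w4.png');P=cloud(c);c=dict(P=P,im=c['image'],W=c['W'],K=c['intrinsics'])
np.savez('w4.npz',**c)
im=c['im'].astype(int);red=(im[...,0]>130)&(im[...,1]<60)&(P[...,2]>.01);rect(P[big(red)[0]][:,:2],'red')
go([.4921,-.0476,.012],np.radians(-16.8))
E
```

```text
red ctr [543.6  34.7] size [21.6 71.4] long-axis deg 48.59 n 1194
t 8.85 pos [ 0.4941 -0.048   0.0626] shift [-0.0004 -0.0056  0.1265] turn 0.0001 q6 -0.04 rows 1.0129558535214136 0.002232731511773129
```

View pics/w4.png

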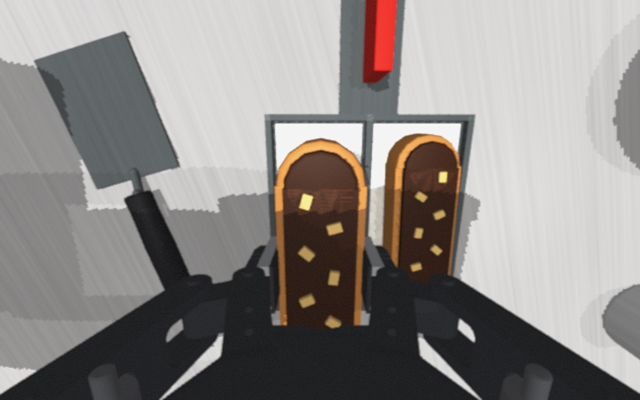

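The held éclair at (320,235) lines up over the free left compartment, whose rims are at columns 270 and 368. I'll lower it, check, then release.

>>> play_rows(
  plan=[
    [36,[0,-0.005,0.05],0],
    [36,[0,-0.005,0.09],0],
    [36,[0,-0.005,0.115],0],
    [36,[0,-0.005,0.127],0],
    [36,[0,-0.005,0.127],0],
    [36,[0,-0.005,0.127],0],
  ],
)

```text
time_s: 9.45
eef_pos: [0.4913, -0.0476, 0.0105]
eef_rot: [0.001, 0.803, 0.596, 0.0]
wrist_force: [-0.6, 0.3, -0.2]
opening: 0.452
grasp_force: 62.0
```

>>> play_rows(
  plan=[
    [42,[0,0,0],0],
    [48,[0,0,0],0],
    [52,[0,0,0],0],
    [52,[0,0,0],0],
    [52,[0,0,-0.02],0],
    [52,[0,0,-0.06],0],
    [52,[0,0,-0.12],0],
    [52,[0,0,-0.22],0],
    [52,[0,0,-0.35],0],
    [52,[0,0,-0.35],0],
  ],
)

```text
time_s: 10.45
eef_pos: [0.4949, -0.0488, 0.157]
eef_rot: [0.005, 0.803, 0.596, 0.004]
wrist_force: [0.6, -0.3, 0.3]
opening: 0.61
grasp_force: 0.0
```

```bash
python3 - <<'E'
from h import *
o=get_obs();print(Rq(o['eef_rot']).round(3));go([.60,.06,.30],np.radians(-16.8))
E
```

```text
[[ 0.289  0.957  0.012]
 [ 0.957 -0.289 -0.004]
 [-0.001  0.013 -1.   ]]
t 10.45 pos [ 0.4949 -0.0488  0.157 ] shift [ 0.3361  0.1776 -0.3553] turn 0.0 q6 -0.04 rows 4.163059851947566 0.000504681138184716
```

```bash
python3 - <<'E'
from h import *
go([.44,-.20,.33],np.radians(-90))
E
```

```text
t 10.45 pos [ 0.4949 -0.0488  0.157 ] shift [-0.4018 -0.0165 -0.4324] turn 0.4067 q6 -0.04 rows 4.723904448275733 8.540504681138184
```

>>> play_rows(
  plan=[
    [85,[-0.4,-0.017,-0.43],0.407],
    [85,[-0.4,-0.017,-0.43],0.407],
    [85,[-0.4,-0.017,-0.43],0.407],
    [85,[-0.4,-0.017,-0.43],0.407],
    [85,[-0.4,-0.017,-0.43],0.407],
    [85,[-0.4,-0.017,-0.43],0.407],
    [85,[-0.4,-0.017,-0.43],0.407],
    [85,[-0.4,-0.017,-0.43],0.407],
    [85,[-0.4,-0.017,-0.43],0.407],
    [85,[-0.4,-0.017,-0.43],0.407],
  ],
)

```text
time_s: 11.45
eef_pos: [0.4374, -0.1985, 0.3216]
eef_rot: [-0.0, 1.0, -0.001, -0.0]
wrist_force: [-0.8, 0.1, -0.7]
opening: 0.995
grasp_force: 0.0
```

```bash
python3 - <<'E'
from fit import *
c=shot('wrist');save(c,'w5.png');P=cloud(c);c=dict(P=P,im=c['image'],W=c['W'],K=c['intrinsics'])
im=c['im'].astype(int);red=box(P,.42,.64,-.16,.1)&(im[...,0]>130)&(im[...,1]<60)&(P[...,2]>.035);rect(P[big(red)[0]][:,:2],'red');print(np.percentile(P[red][:,2],95))
for k in big((P[...,2]>.026)&box(P,.42,.64,-.15,.02),2): rect(P[k][:,:2],'ecl');print(np.percentile(P[k][:,2],[50,95,99]))
b=box(P,.42,.64,-.16,.1);k=big(b&(P[...,2]>.0065)&(P[...,0]<.65))[0];rect(P[k][:,:2],'tray>6.5mm')
rk=box(P,.48,.72,-.45,-.22)&(P[...,2]>.066);m=big(rk)[0];rect(P[m][:,:2],'deck all')
st=big(m&(P[...,2]<.08)&(P[...,1]>-.302))[0];rect(P[st][:,:2],'strip')
print(np.median(P[st][:,2]))
E
```

```text
red ctr [558.7  55.9] size [ 9.8 47.9] long-axis deg 73.14 n 238
0.04582099943676917
ecl ctr [ 437.7 -136.7] size [26.6 27.7] long-axis deg 179.92 n 12200
[0.3961935  0.41602278 0.41811421]
ecl ctr [557.9 -65.7] size [ 40.  118.6] long-axis deg 74.66 n 2309
[0.03822773 0.04017683 0.04103831]
tray>6.5mm ctr [ 438.9 -142.1] size [29.4 37.4] long-axis deg 93.22 n 15402
deck all ctr [ 584.4 -340.7] size [158.1 164. ] long-axis deg 97.51 n 16797
strip ctr [ 576.6 -282. ] size [ 45.5 158.1] long-axis deg 7.46 n 4495
0.0735222983501202
```

View pics/w5.png

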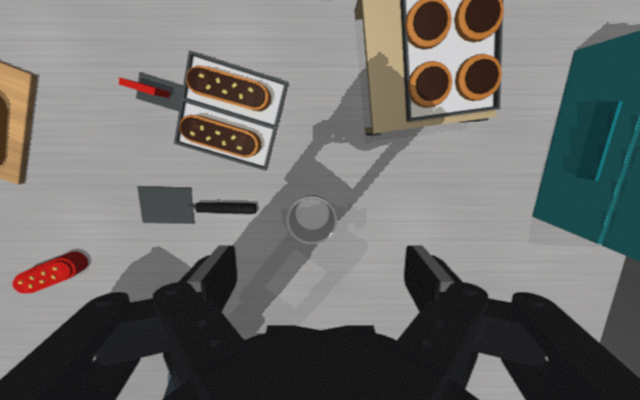

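The éclair lies flat in the free compartment at (221,135), parallel to the other at (229,88). The handle is at (145,87) and the rack mouth edge at column 365. Next I'll grip the handle.

```bash
python3 - <<'E'
from h import *
go([.56,.06,.11],np.radians(-16.8))
E
```

```text
t 11.5 pos [ 0.4375 -0.1985  0.3216] shift [ 0.3068 -0.646   0.529 ] turn -0.4065 q6 0.9 rows 7.116255406625781 8.536393362839126
```

>>> play_rows(
  plan=[
    [60,[0.307,-0.646,0.45],-0.4065],
    [60,[0.307,-0.646,0.45],-0.4065],
    [60,[0.307,-0.646,0.45],-0.4065],
    [60,[0.307,-0.646,0.45],-0.4065],
    [60,[0.307,-0.646,0.45],-0.4065],
    [60,[0.307,-0.646,0.45],-0.4065],
    [60,[0.307,-0.646,0.53],-0.4065],
    [60,[0.307,-0.646,0.53],-0.4065],
    [60,[0.307,-0.646,0.53],-0.4065],
    [60,[0.307,-0.646,0.53],-0.4065],
  ],
)

```text
time_s: 12.5
eef_pos: [0.5602, 0.0602, 0.1087]
eef_rot: [-0.001, 0.802, 0.597, -0.001]
wrist_force: [0.4, -0.4, 0.4]
opening: 0.701
grasp_force: 0.0
```

```bash
python3 - <<'E'
from h import *
go([.56,.06,.014],np.radians(-16.8))
E
```

```text
t 12.5 pos [0.5602 0.0602 0.1087] shift [-7.000e-04  1.000e-04  2.368e-01] turn 0.0006 q6 0.19 rows 1.8941084888106319 0.011852725384673062
```

>>> play_rows(
  plan=[
    [60,[0,0,0.12],0],
    [60,[0,0,0.2],0],
    [60,[0,0,0.237],0],
    [60,[0,0,0.237],0],
    [30,[0,0,0.237],0],
    [16,[0,0,0.237],0],
    [8,[0,0,0.237],0],
    [5,[0,0,0.237],0],
    [5,[0,0,0.237],0],
    [5,[0,0,0.237],0],
  ],
)

```text
time_s: 13.5
eef_pos: [0.562, 0.0596, 0.0166]
eef_rot: [0.001, 0.803, 0.595, 0.001]
wrist_force: [-0.3, 0.2, 6.9]
opening: 0.107
grasp_force: 59.7
```

```bash
cat >> h.py <<'E'
def trayplan(O,yaw,rg=.1246,z=None):
    """TCP target so tray origin is at O (m) with tray x at yaw deg; grip rg behind the origin"""
    a=np.radians(yaw);p=np.array(O)-rg*np.array([np.cos(a),np.sin(a)])
    z=get_obs()['eef_pos'][2] if z is None else z
    print('TCP',p.round(4));go([*p,z],a+np.pi/2)
E
python3 - <<'E'
from h import *
u=np.array([.132,-.991]);O=np.array([.5891,-.3385])
print(get_obs()['wrist_force'])
trayplan(O-.20*u,-82.4)
trayplan(O,-82.4)
E
```

```text
[-0.32746997  0.1850465   6.91111662]
TCP [ 0.5462 -0.0168]
t 13.5 pos [0.562  0.0596 0.0166] shift [-1.942e-01  1.780e-02 -1.000e-04] turn -0.1363 q6 0.19 rows 1.5600805040331636 2.8613606496324997
TCP [ 0.5726 -0.215 ]
t 13.5 pos [0.562  0.0596 0.0166] shift [-6.490e-01  2.252e-01  2.000e-04] turn -0.1363 q6 0.19 rows 5.495734999703615 2.8613606496324997
```

>>> play_rows(
  plan=[
    [5,[0,0,-0.002],0],
    [5,[-0.03,0.003,-0.002],-0.023],
    [5,[-0.06,0.006,-0.002],-0.046],
    [5,[-0.09,0.009,-0.002],-0.069],
    [5,[-0.12,0.012,-0.002],-0.092],
    [5,[-0.15,0.014,-0.002],-0.114],
    [5,[-0.175,0.016,-0.002],-0.128],
    [5,[-0.194,0.018,-0.002],-0.136],
    [5,[-0.194,0.018,-0.002],-0.136],
    [5,[-0.194,0.018,-0.002],-0.136],
  ],
)

```text
time_s: 14.5
eef_pos: [0.5453, -0.0172, 0.0166]
eef_rot: [0.0, 0.659, 0.752, -0.0]
wrist_force: [-3.1, -1.1, 6.6]
opening: 0.104
grasp_force: 59.6
```

```bash
python3 - <<'E'
from fit import *
u=np.array([.132,-.991]);O=np.array([.5891,-.3385])
trayplan(O-.07*u,-82.4);trayplan(O,-82.4)
c=shot('wrist');W=c['W']
for n in('scene','side'):
    c=shot(n);save(c,n+'2.png');P=cloud(c);im=c['image'].astype(int)
    for k in big((P[...,2]>.022)&(P[...,2]<.043)&box(P,.47,.67,-.22,-.07)&(im[...,0]<190),3): rect(P[k][:,:2],'ecl '+n);print(np.percentile(P[k][:,2],95))
    m=big(box(P,.48,.72,-.45,-.22)&(P[...,2]>.066))[0];rect(P[m][:,:2],'deck '+n)
a=cv2.imread('pics/scene2.png')[140:280,140:360];b=cv2.imread('pics/side2.png')[120:260,260:480]
cv2.imwrite('pics/s2.png',cv2.resize(np.vstack([a,b]),None,fx=2.1,fy=2.1,interpolation=cv2.INTER_CUBIC))
E
```

```text
TCP [ 0.5634 -0.1456]
t 14.5 pos [ 0.5453 -0.0172  0.0166] shift [-3.241e-01  2.400e-03  3.000e-04] turn -0.0001 q6 -0.38 rows 2.592956250630231 0.0017048522709600493
TCP [ 0.5726 -0.215 ]
t 14.5 pos [ 0.5453 -0.0172  0.0166] shift [-4.991e-01  2.400e-03  4.000e-04] turn -0.0001 q6 -0.38 rows 3.9925848746322723 0.0017048522709600493
ecl scene ctr [ 598.7 -131.3] size [ 39.5 118.5] long-axis deg 99.3 n 504
0.04068278423874297
ecl scene ctr [ 529.1 -143. ] size [ 41.8 118.1] long-axis deg 96.71 n 431
0.04083988768666513
deck scene ctr [ 592.6 -340.5] size [166.2 172.1] long-axis deg 6.94 n 2423
ecl side ctr [ 524.  -138.3] size [ 39.6 115.8] long-axis deg 95.06 n 230
0.041394686730167995
ecl side ctr [ 591.1 -166.5] size [26.  52.4] long-axis deg 131.64 n 51
0.04108033770114883
ecl side ctr [ 574.3 -104. ] size [ 6.8 25.6] long-axis deg 103.94 n 16
0.038992960888567185
deck side ctr [ 592.4 -334.1] size [170.9 172. ] long-axis deg 8.4 n 1002
```

View pics/s2.png

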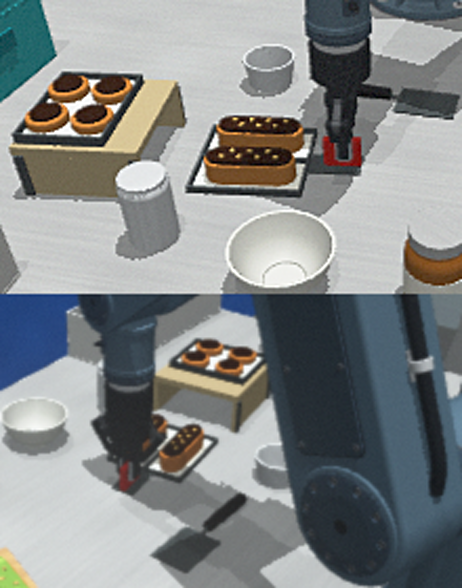

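Scene crop: the tray is squared up to the rack mouth, around (165,120) in the crop, with both éclairs lying flat. Now I'll slide it in in stages.

>>> play_rows(
  plan=[
    [5,[-0.03,0.005,0],0],
    [5,[-0.07,0.005,0],0],
    [5,[-0.11,0.005,0],0],
    [5,[-0.15,0.005,0],0],
    [5,[-0.19,0.005,0],0],
    [5,[-0.23,0.005,0],0],
    [5,[-0.27,0.005,0],0],
    [5,[-0.31,0.005,0],0],
    [5,[-0.33,0.005,0],0],
    [5,[-0.33,0.005,0],0],
  ],
)

```text
time_s: 15.65
eef_pos: [0.5652, -0.1485, 0.0166]
eef_rot: [0.001, 0.659, 0.752, 0.0]
wrist_force: [0.1, -1.2, 5.3]
opening: 0.102
grasp_force: 59.4
```

```bash
python3 - <<'E'
from h import *
u=np.array([.132,-.991]);O=np.array([.5901,-.3385])
print(get_obs()['torque']);trayplan(O,-82.4)
E
```

```text
[-0.28365672  0.13706413 -0.00798909]
TCP [ 0.5736 -0.215 ]
t 15.65 pos [ 0.5652 -0.1485  0.0166] shift [-0.1675 -0.0011  0.0002] turn -0.0003 q6 -0.59 rows 1.340385089007941 0.007235874907097795
```

No wall contact. I'll advance to about 7 mm short of home.

>>> play_rows(
  plan=[
    [5,[-0.03,0,0],0],
    [5,[-0.06,0,0],0],
    [5,[-0.09,0,0],0],
    [5,[-0.12,0,0],0],
    [5,[-0.14,0,0],0],
    [5,[-0.15,0,0],0],
    [5,[-0.15,0,0],0],
  ],
)

```text
time_s: 16.35
eef_pos: [0.5729, -0.2063, 0.0166]
eef_rot: [0.0, 0.659, 0.752, 0.0]
wrist_force: [0.0, 3.8, 7.5]
opening: 0.107
grasp_force: 59.8
```

>>> play_rows(
  plan=[
    [5,[-0.0075,0,0],0],
    [5,[-0.0125,0,0],0],
    [5,[-0.015,0,0],0],
    [5,[-0.0175,0,0],0],
    [5,[-0.0175,0,0],0],
  ],
)

```text
time_s: 16.85
eef_pos: [0.5737, -0.212, 0.0166]
eef_rot: [-0.0, 0.659, 0.752, 0.001]
wrist_force: [-1.1, 6.7, 9.5]
opening: 0.105
grasp_force: 60.1
```

>>> play_rows(
  plan=[
    [5,[-0.0025,0,0],0],
    [5,[-0.005,0,0],0],
    [5,[-0.0075,0,0],0],
    [5,[-0.0075,0,0],0],
  ],
)

```text
time_s: 17.25
eef_pos: [0.5741, -0.2149, 0.0166]
eef_rot: [-0.0, 0.659, 0.752, 0.001]
wrist_force: [-0.5, 7.9, 9.3]
opening: 0.108
grasp_force: 60.1
```

>>> play_rows(
  plan=[
    [5,[-0.0025,0,0],0],
    [5,[-0.005,0,0],0],
    [5,[-0.0075,0,0],0],
    [5,[-0.0075,0,0],0],
  ],
)

```text
time_s: 17.65
eef_pos: [0.5743, -0.2162, 0.0166]
eef_rot: [-0.002, 0.659, 0.753, 0.001]
wrist_force: [-2.5, 14.2, 12.9]
opening: 0.105
grasp_force: 60.7
```

>>> play_rows(
  plan=[
    [5,[-0.0025,0,0],0],
    [5,[-0.005,0,0],0],
    [5,[-0.005,0,0],0],
  ],
)

```text
time_s: 17.95
eef_pos: [0.5742, -0.2162, 0.0166]
eef_rot: [-0.003, 0.658, 0.753, 0.002]
wrist_force: [-3.4, 21.5, 16.9]
opening: 0.105
grasp_force: 61.3
```

The tray has stopped against the back stop. I'll unload the push, release and lift off.

>>> play_rows(
  plan=[
    [5,[0.004,0,0],0],
    [5,[0.006,0,0],0],
    [20,[0.006,0,0],0],
    [40,[0.006,0,0],0],
    [40,[0.006,0,0],0],
    [40,[0.006,0,0],0],
    [40,[0.006,0,-0.06],0],
    [40,[0.006,0,-0.15],0],
    [40,[0.02,0,-0.25],0],
    [40,[0.02,0,-0.25],0],
  ],
)

```text
time_s: 18.95
eef_pos: [0.5769, -0.2157, 0.1221]
eef_rot: [0.005, 0.659, 0.752, 0.001]
wrist_force: [0.8, 0.4, 0.2]
opening: 0.471
grasp_force: 0.0
```

>>> play_rows(
  plan=[
    [60,[0.3,0,-0.2],0],
    [60,[0.3,0,-0.4],0],
    [60,[0.3,0,-0.4],0],
    [60,[0.3,0,-0.4],0],
    [60,[0.3,0,-0.4],0],
    [60,[0.3,0,-0.4],0],
  ],
)

```text
time_s: 19.55
eef_pos: [0.5582, -0.0946, 0.277]
eef_rot: [0.002, 0.658, 0.753, 0.0]
wrist_force: [0.5, 0.2, -0.8]
opening: 0.704
grasp_force: 0.0
```

```bash
python3 - <<'E'
from fit import *
for n in('wrist','scene','side'):
    c=shot(n);save(c,n+'3.png');P=cloud(c);im=c['image'].astype(int)
    red=box(P,.45,.7,-.3,-.12)&(im[...,0]>110)&(im[...,1]<60)&(P[...,2]>.01)
    if red.sum()>5: r=P[big(red)[0]];rect(r[:,:2],'red '+n);print(r.min(0),r.max(0))
    for k in big((P[...,2]>.03)&(P[...,2]<.055)&box(P,.44,.62,.27,.45),2): 
        if k.sum()>30: rect(P[k][:,:2],'board ecl '+n)
a=cv2.imread('pics/scene3.png')[140:300,130:380];b=cv2.imread('pics/side3.png')[120:280,220:470]
cv2.imwrite('pics/s3.png',cv2.resize(np.vstack([a,b]),None,fx=1.85,fy=1.85,interpolation=cv2.INTER_CUBIC))
u=np.array([.132,-.991]);O=np.array([.5901,-.3385]);print('home red expected',O-.12*u)
E
```

```text
red wrist ctr [ 574.8 -218.8] size [ 8.9 49.8] long-axis deg 97.6 n 203
[ 0.56713667 -0.24368338  0.04201746] [ 0.58208314 -0.19370872  0.046483  ]
red scene ctr [ 577.3 -219.6] size [13.9 49.4] long-axis deg 96.25 n 189
[ 0.56794251 -0.24415355  0.01037158] [ 0.58611612 -0.19457824  0.04748577]
board ecl scene ctr [505.5 308.5] size [ 41.  116.9] long-axis deg 160.17 n 455
red side ctr [ 583.4 -234.4] size [18.1 98.5] long-axis deg 116.22 n 38
[ 0.56493372 -0.28145186  0.01171371] [ 0.61218574 -0.18713886  0.04910616]
board ecl side ctr [499.  313.2] size [ 42.  120.2] long-axis deg 159.7 n 452
home red expected [ 0.57426 -0.21958]
```

View pics/s3.png

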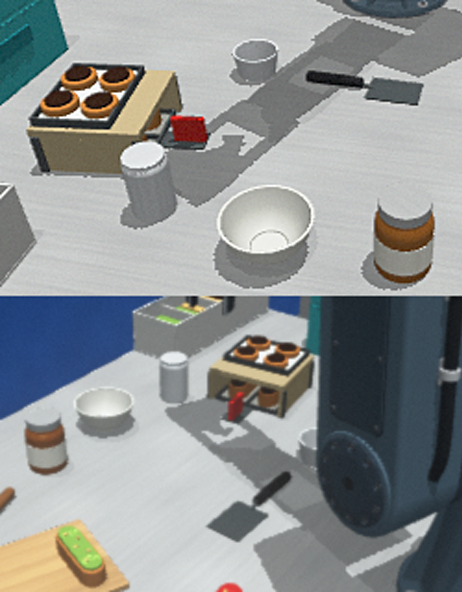

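The handle is at (190,130) in the top crop. It sits 40.1 mm in front of the deck edge (nominal 40), square to the rack, and both éclairs are under the deck. The green éclair and the bystanders I could see haven't moved, so I'll hand in.

```bash
python3 -c "
from bench import *
print(hand_in())"
```

```text
the job is handed in; nothing more can be done
None
```

The chocolate éclair lies flat in the free compartment, the tray is level and home against the back stop with its handle out, nothing else was touched, and I handed the job in at about 20 s; no verdict came back.

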